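# Change over the sampling trays

## Robot

A 6-joint arm with a two-finger parallel gripper is mounted at the origin on the work surface. World frame = base frame: x ahead of the robot, y to its left, z up, the work surface at z = 0. Lengths are in m, angles in rad, forces in N, time in s.
With the tool pointing down it reaches from about 0.25 to 0.725 m from the base axis. Payload 4 kg.
Tool frame: the origin (TCP) lies on the centre line of the jaws, within the pads' length; the fingertips stand 17 mm ahead of it and the grasp point (between the pads) lies 2 mm behind it; z points along the fingers, y is the line along which they close (so a half turn about z gives the same grasp; the last joint's range is limited). The gripper opens to 85 mm and grips with 20 to 120 N. Pads are 22 mm wide; open, the fingers measure 114 mm over their backs; the gripper's body (76 mm by 85 mm) begins 54 mm behind the grasp point. The pads swing forward as they close: fully open they stand 13 mm farther back than shut.
Start: joints at [-1.325, 0.241, 0.005, 1.335, 0, 1.571], TCP at [0.122, -0.485, 0.248] pointing down, gripper open.
Joint ranges: [-2.72, 2.72], [-1.05, 1.87], [-1.09, 1.28], [-1.99, 2.15], [-1.42, 1.44], [-3.14, 3.14]. Speed limits (rad/s): [2.79, 2.79, 3.14, 3.14, 3.14, 3.14].

## Interface

Orientations are given as a unit quaternion [x, y, z, w].
In Python, from workcell import bot, camera, get_calibration gives the robot as it stands.
- The arm moves only by the tool apply_moves, never from a script. Its argument "steps" is a list of rows, each a list of 3 entries, a list of its own where there are three numbers: the shift along the tool's x, y, z as a fraction of full scale, then the turn, a rotation vector about the tool's x, y, z as a fraction of full scale, then the opening, from 0 (shut) to 1 (fully open). A call has exactly 8 rows; each row shifts and turns the commanded pose from where the row before left it, along the tool's axes as they then stand; what a row does not reach is not made up. Full scale, the value 1, is 20 cm for a shift and pi rad for a turn. A row lasts 1/12 s, in which the tool goes at most 41.7 mm and 7.16 degrees, less where a joint would pass 70% of its speed; a pose out of reach is approached as far as the arm can. A call with a number of a shift or a turn outside -1 to 1 is refused whole. A call with a gripper value outside its range is refused whole. The fingers move at their own pace and stop on an object; the grip force is fixed at half the most. Time passes only in rows, so rows that do not move let the fingers close, or fill a call up. It gives the time, the measured TCP pose, the force, the opening and the grip force at its end, in the units of the state.
- bot.get_obs(): the state, without advancing time (a new reading comes with each control period).
- camera(name): name is "side" or "top" or "wrist"; returns (picture, depth): 480x640x3 uint8, red, green, blue; 480x640 float32, m along the optical axis (not along the pixel's ray), 0 where there is no reading.
- get_calibration(name): a dict with "fov_y" (degrees; the focal length in pixels is half the picture's height over the tangent of half this angle, whatever the lens; pixels are square), "cx", "cy" (the principal point, pixels), "rvec" (rotation vector, rad) and "tvec" (3), from world to camera coordinates, as OpenCV has them. Camera axes: x right, y down, z forward; pixel columns grow to the right and rows downward; lengths in m; the calibration is good to about 2 mm. A picture is of the moment at which its call begins: read the wrist's pose just before it. get_calibration takes no time and is no camera call; for the wrist camera it gives the pose at the moment of the call.
- bot.job_done(): hands the job in; it is judged then, once.
The state is a dict: "clock": time; "joint_pos": joint angles; "joint_vel": joint speeds; "tau": joint torques, N m; "eef_pos": TCP position; "tool_rot": TCP orientation; "ft_force": force on the tool from outside, world axes, zero at the start; "ft_torque": the same for the moment, N m; "grip_width": finger opening in m; "grasp_force": force on a finger pad.
Only numpy, scipy, OpenCV 4.12 (cv2) and the standard library are available. Lean on these libraries where they do the work, as an engineer would, in place of code of your own. Each camera call takes 0.05 s, during which the arm holds its last target. There are 200 camera calls.

## Task

With a fingertip, first push the drawn-out tray that carries the two flat trimming plates fully home; then hook a fingertip behind the raised front lip of the tray that carries the ring cutter and draw that tray all the way out to its stop. Do not grip or pinch the trays' lips, do not touch the ring cutter, which must stay lying in its tray, and leave the bottle, the ring lid and the cork stopper where they stand. Finish with the hand clear.

Things in the scene. Friction and masses are not known exactly. Their poses are not given: they have to be found in the camera images.
- plates_tray (a joint): opening of the plain dark steel tray that carries two flat steel trimming plates (magnetically held, they ride with the tray): 0 = fully home, 0.100 m = fully out at the stop. It starts partly out. It slides level along its own runner base with about 2 N of friction and stays where it is left, stopping hard at both ends.
- cutter_tray (a joint): opening of the other, like tray, that carries the upright steel ring cutter: 0 = fully home, 0.100 m = fully out at the stop. It starts home or up to 10 mm out. Same sliding behaviour, about 2 N of friction.
- cutter_pocket (a point): centre of the floor of the pocket behind the finger well of the cutter tray (84 mm by 104 mm inside, walls 12 mm high, floor 14 mm above the table); moves with the tray.
- ring_cutter_center (a point): centre (half-way up) of the loose steel ring cutter, an open ring of 62 mm outer diameter, 3 mm wall and 40 mm height, standing in the pocket of the cutter tray.
- bottle: brown glass specimen bottle, 60 mm diameter, 115 mm tall, standing; origin at the centre of its underside. A bystander.
- ring_lid: orange plastic ring lid lying flat, 72 mm outer diameter, 14 mm high; origin at the centre of its underside. A bystander.
- cork_stopper: cork stopper standing, 34 mm diameter at the top, 32 mm high; origin at the centre of its underside. A bystander.
- plates_lip (a point): centre of the upright front lip of the plates tray, a plain plate 6 mm thick (x), 104 mm wide (y), 30 mm high (from 10 to 40 mm above the table). +x points inward, the way the tray goes home; the tray opens along -x. The outer face to push on is 3 mm to -x of this point, with free table before it.
- cutter_lip (a point): centre of the cutter tray's front lip, same sizes and axes as plates_lip. Its inner face, to hook behind, is 3 mm to +x of this point; behind it is an empty open-topped finger well 64 mm long (x), 104 mm wide (100 mm clear between the fixed runner flanges, tops 34 mm above the table), floor 14 mm above the table, ended by a divider 12 mm high.
There are look-alikes about, which are no part of the job. What is shaped like the part that bears cutter_tray but purple or yellow is not meant. Leave any pink look-alike of the part that bears plates_tray alone.

How it is judged:
By the outcome, as a careful person would: the job done as asked, in the order asked, and still so for the second after the job is handed in, with the robot touching nothing.
It also fails if it takes over 48 s, if anything falls off the work surface, if the arm or the gripper's body presses on something with over 40 N, if the wrist force passes 120 N, or if a joint passes its speed limit or range.

## Working session

There is one attempt and no reset: what is moved stays moved. The work goes in short steps, Python scripts to look and compute and a tool call to move; the robot and the scene stay as the last step left them, time stands still between calls to the robot, and variables do not carry over. Pictures are saved under pics/ and viewed, at most 10 in all, crops included, and the job is handed in when it is done.

Besides the shell and the picture viewer there is one more tool, called after "Emit:" as name(argument=value, ...) on one line, values as JSON. apply_moves: Moves the arm, as the interface text tells. Its arguments: {"type":"object","properties":{"steps":{"type":"array"}},"required":["steps"]}

```bash
mkdir -p pics
cat > h.py <<'E'
from workcell import bot,camera,get_calibration
import numpy as np,cv2
def snap(n,tag):
    c=get_calibration(n); im,d=camera(n)
    cv2.imwrite(f'pics/{tag}.png',im[:,:,::-1]); np.savez(f'{tag}.npz',im=im,d=d,**{k:np.array(c[k]) for k in c})
    return im,d,c
def load(tag):
    z=np.load(f'{tag}.npz'); return z['im'],z['d'],z
def cast(c,px,z):
    f=240/np.tan(np.radians(float(c['fov_y']))/2); R=cv2.Rodrigues(np.array(c['rvec'],float))[0]; t=np.array(c['tvec'],float).ravel()
    px=np.atleast_2d(px).astype(float)
    r=np.c_[(px[:,0]-c['cx'])/f,(px[:,1]-c['cy'])/f,np.ones(len(px))]@R
    o=-R.T@t; s=(z-o[2])/r[:,2]; return o+r*s[:,None]
def cloud(c,d):
    f=240/np.tan(np.radians(float(c['fov_y']))/2); R=cv2.Rodrigues(np.array(c['rvec'],float))[0]; t=np.array(c['tvec'],float).ravel()
    v,u=np.mgrid[:480,:640]; P=np.stack([(u-c['cx'])/f*d,(v-c['cy'])/f*d,d],-1)
    return (P-t)@R
E
python3 - <<'E'
from h import *
print(bot.get_obs())
for n in('top','side'):
    im,d,c=snap(n,n+'0'); print(n,c,(d>0).mean(),d[d>0].min(),d.max())
E
```

```text
{'clock': 0.0, 'joint_pos': array([-1.32500525e+00,  2.41417007e-01,  3.71288925e-03,  1.33521121e+00,
        1.54341689e-05,  1.57079494e+00]), 'joint_vel': array([-0.00098281, -0.00030779,  0.00019959, -0.00134629,  0.00147792,
        0.00101189]), 'tau': array([ 7.08627758e-04, -3.72325766e+01,  2.52402645e+01,  1.71221240e-02,
        2.55561289e-06, -3.11770876e-06]), 'eef_pos': array([ 0.12151855, -0.48438317,  0.24740659]), 'tool_rot': array([ 9.92457202e-01,  1.22587029e-01, -1.22220968e-04, -1.05245735e-03]), 'ft_force': array([-0.26259704, -0.35367563,  0.22287131]), 'ft_torque': array([-0.03168096, -0.01515885,  0.02110788]), 'grasp_force': 0.0, 'grip_width': 0.0856617427041586}
top {'fov_y': 46.80553803728852, 'cx': 316.5713340770914, 'cy': 240.37172989292276, 'rvec': array([ 2.11903883, -2.1553723 ,  0.13840824]), 'tvec': array([0.0096781 , 0.50600245, 1.16795268])} 0.9960807291666667 0.5829892 2.0493827
side {'fov_y': 54.54371198632747, 'cx': 326.5408248249277, 'cy': 244.28687417168027, 'rvec': array([ 2.32644363, -0.51406141,  0.22096573]), 'tvec': array([-0.47837973,  0.18867578,  0.84403969])} 0.9960026041666666 0.14518827 3.0006642
```

View pics/top0.png

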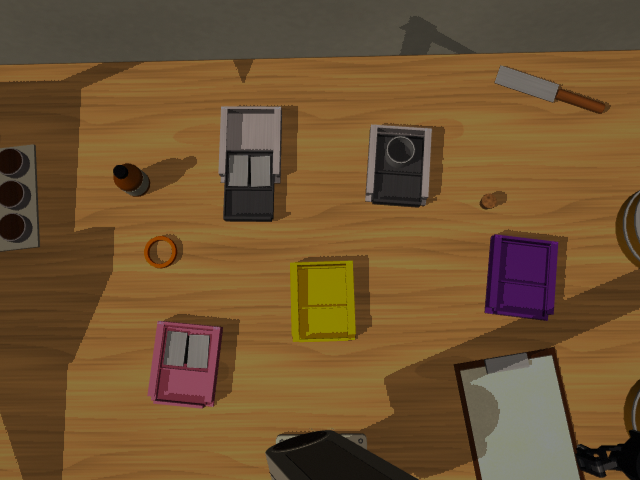

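View pics/side0.png

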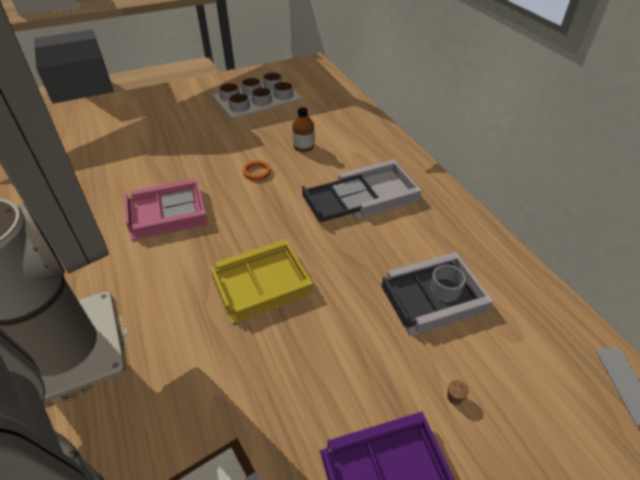

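The top view shows these tray units:
- The dark tray with two steel plates, drawn out, is at (249,185) with its lip near (249,218).
- The dark tray with the ring cutter is at (399,165) with its lip near (397,203). It is nearly home.
- The look-alikes are pink (186,362), yellow (323,300) and purple (522,277).

The two dark steel ones fit the description. I'll measure the lips next and confirm both in an enlarged crop.

Run:
```python
from h import *
im,d,c=load('top0')
P=cloud(c,d)
cv2.imwrite('pics/crop.png',cv2.resize(im[90:240,200:450,::-1],None,fx=3.2,fy=3.2,interpolation=cv2.INTER_CUBIC))
for n,(u0,u1,v0,v1) in dict(plates=(215,290,190,226),cutter=(360,440,185,212)).items():
    Q=P[v0:v1,u0:u1].reshape(-1,3); I=im[v0:v1,u0:u1].reshape(-1,3).astype(int)
    # table level
    print(n,'table',np.percentile(Q[:,2],[2,10,50,90,98]).round(4))
    m=Q[:,2]>0.030
    print(m.sum(),Q[m].min(0).round(4),Q[m].max(0).round(4),np.median(Q[m],0).round(4))
for n,(u,r) in dict(plates=(249,range(205,228)),cutter=(397,range(192,214))).items():
    for v in r: print(n,v,P[v,u].round(4),im[v,u])
```

```text
plates table [-0.0034 -0.0011  0.0126  0.024   0.0415]
173 [ 0.3299 -0.0182  0.03  ] [0.6217 0.2068 1.2293] [0.5579 0.1529 0.0402]
cutter table [-0.0031 -0.0009  0.0124  0.0356  0.0435]
333 [ 0.3299 -0.2464  0.0301] [ 0.6286 -0.0182  1.2293] [ 0.5918 -0.1814  0.0373]
plates 205 [0.5923 0.1516 0.0146] [43 41 40]
plates 206 [0.5902 0.1517 0.014 ] [43 40 40]
plates 207 [0.5883 0.1519 0.0122] [44 41 40]
plates 208 [0.5858 0.1518 0.0129] [42 40 39]
plates 209 [0.5825 0.1511 0.018 ] [43 40 39]
plates 210 [0.58   0.151  0.0188] [43 41 40]
plates 211 [0.5791 0.1519 0.0123] [43 39 39]
plates 212 [0.5761 0.1514 0.016 ] [41 38 37]
plates 213 [0.5736 0.1512 0.0171] [26 25 25]
plates 214 [0.5715 0.1514 0.0159] [27 26 26]
plates 215 [0.569  0.1512 0.0173] [27 26 25]
plates 216 [0.5664 0.1509 0.0189] [32 31 30]
plates 217 [0.5596 0.1477 0.0422] [44 41 41]
plates 218 [0.5579 0.1481 0.0394] [43 40 39]
plates 219 [0.5559 0.1482 0.0386] [23 22 22]
plates 220 [0.5565 0.1503 0.0236] [21 18 16]
plates 221 [0.5561 0.1516 0.0137] [62 44 28]
plates 222 [0.5563 0.1535 0.    ] [139  96  48]
plates 223 [ 0.5542
[... 606 characters left out ...]
 26]
cutter 200 [ 0.591  -0.1758  0.0431] [37 34 34]
cutter 201 [ 0.5884 -0.1754  0.0448] [44 41 40]
cutter 202 [ 0.5864 -0.1755  0.0435] [44 40 40]
cutter 203 [ 0.5865 -0.1769  0.0328] [23 21 21]
cutter 204 [ 0.5849 -0.1772  0.0298] [17 17 16]
cutter 205 [ 0.5849 -0.1785  0.0192] [48 36 21]
cutter 206 [ 0.5859 -0.1805  0.0035] [142 102  51]
cutter 207 [ 0.5846 -0.181  -0.0012] [142  98  49]
cutter 208 [ 0.5824 -0.1811 -0.0021] [142  98  49]
cutter 209 [ 0.5801 -0.1809 -0.0018] [141 104  52]
cutter 210 [ 0.577  -0.1803  0.0022] [141 101  51]
cutter 211 [ 0.5755 -0.1808 -0.0018] [135  93  46]
cutter 212 [ 0.5715 -0.1796  0.0067] [134  92  45]
cutter 213 [ 0.5696 -0.1797  0.0049] [138  95  47]
```

View pics/crop.png

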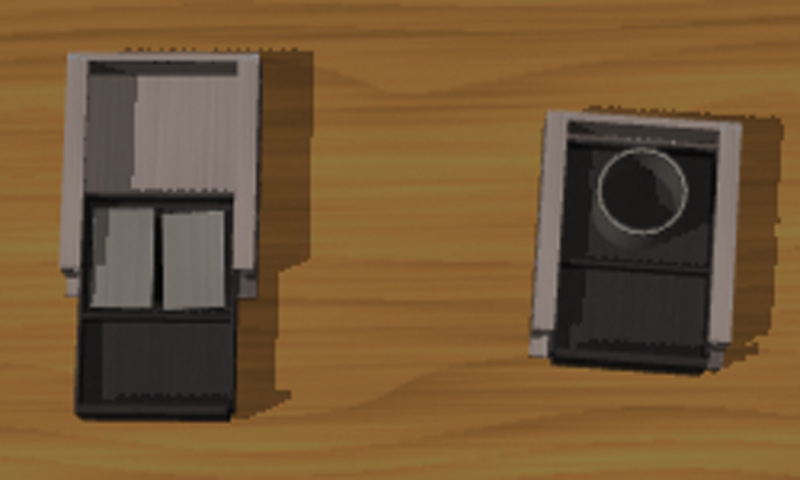

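Confirmed: left is the dark tray with two plates, drawn out; right is the dark tray with the ring cutter, about home. Both are slightly yawed, so I'll fit the lip lines.

Run:
```python
from h import *
im,d,c=load('top0'); P=cloud(c,d)
f=240/np.tan(np.radians(float(c['fov_y']))/2)
for n,(u0,u1,v0,v1) in dict(plates=(220,278,212,224),cutter=(362,436,194,212)).items():
    # lip top: per column, front edge = strongest dark->lit transition: use brightness of lip-top rows via depth height
    pts=[]
    for u in range(u0,u1):
        col=P[v0:v1,u]; g=im[v0:v1,u].astype(int).sum(1)
        vs=[v0+i for i in range(v1-v0) if 0.036<col[i,2]<0.048 and g[i]<150]
        if vs: pts.append((u,np.mean(vs)))
    pts=np.array(pts); W=cast(c,pts,0.040)
    k=np.polyfit(W[:,1],W[:,0],1); r=W[:,0]-np.polyval(k,W[:,1]); g=abs(r)<0.003; k=np.polyfit(W[g,1],W[g,0],1)
    ym=(W[g,1].min()+W[g,1].max())/2
    print(n,len(W),'y range',W[g,1].min(),W[g,1].max(),'centre',np.polyval(k,ym),ym,'yaw deg',np.degrees(np.arctan(-k[0])))
# flange directions using light colour pixels with z 0.028-0.04
for n,(u0,u1,v0,v1) in dict(plates=(212,290,104,190),cutter=(362,436,122,206)).items():
    Q=P[v0:v1,u0:u1]; I=im[v0:v1,u0:u1].astype(int)
    m=((Q[...,2]>0.027)&(Q[...,2]<0.042)&(I.min(2)>95)).astype(np.uint8)
    nn,L,st,ce=cv2.connectedComponentsWithStats(m)
    vv,uu=np.nonzero(m); W=cast(c,np.c_[uu+u0,vv+v0],0.034)
    rect=cv2.minAreaRect((W[:,:2]*1000).astype(np.float32)); print(n,m.sum(),rect,W.min(0),W.max(0))
# ring
v,u=np.mgrid[125:185,375:425]; Q=P[125:185,375:425].reshape(-1,3); m=(Q[:,2]>0.042)&(Q[:,2]<0.075); print('ring top',Q[m].mean(0),Q[m].min(0),Q[m].max(0))
```

```text
plates 47 y range 0.10200194859455394 0.20281618034740828 centre 0.558314384820088 0.15240906447098113 yaw deg -1.977553889582976
cutter 48 y range -0.22592342506042476 -0.12380625043764429 centre 0.588218767770212 -0.17486483774903452 yaw deg -5.50658470078004
plates 929 ((728.9027099609375, 148.6373291015625), (135.46795654296875, 172.15374755859375), 88.36121368408203) [0.64171983 0.07908724 0.034     ] [0.81611615 0.21824172 0.034     ]
cutter 970 ((683.8744506835938, -184.407958984375), (135.5198974609375, 156.42005920410156), 84.64147186279297) [ 0.60063275 -0.25876407  0.034     ] [ 0.76597296 -0.11175615  0.034     ]
ring top [ 0.70135551 -0.18553422  0.05127229] [ 0.66976801 -0.21582407  0.04202481] [ 0.7331258  -0.15434082  0.0611151 ]
```

Emit:
apply_moves(steps=[[[0,0,0],[0,0,0.0293],0],[[0,0,0],[0,0,0.0293],0],[[0,0,0],[0,0,0.0293],0],[[0.09,-0.16,0],[0,0,0],0],[[0.09,-0.16,0],[0,0,0],0],[[0.09,-0.16,0],[0,0,0],0],[[0.09,-0.16,0],[0,0,0],0],[[0.09,-0.16,0],[0,0,0],0]])

```text
clock: 0.77
eef_pos: [0.2167, -0.326, 0.2478]
tool_rot: [1.0, -0.016, -0.0, -0.0]
ft_force: [1.2, -0.3, 0.7]
grip_width: -0.0
grasp_force: 0.0
```

Emit:
apply_moves(steps=[[[0.09,-0.16,0],[0,0,0],0],[[0.09,-0.16,0],[0,0,0],0],[[0.09,-0.16,0],[0,0,0],0],[[0.09,-0.16,0],[0,0,0],0],[[0.09,-0.16,0],[0,0,0],0],[[0.09,-0.16,0],[0,0,0],0],[[0.09,-0.16,0],[0,0,0],0],[[0.09,-0.16,0],[0,0,0],0]])

```text
clock: 1.43
eef_pos: [0.3684, -0.0744, 0.2482]
tool_rot: [1.0, -0.015, -0.0, 0.0]
ft_force: [1.1, -0.5, -0.6]
grip_width: 0.0
grasp_force: 0.0
```

Emit:
apply_moves(steps=[[[0.09,-0.16,0],[0,0,0],0],[[0.09,-0.16,0],[0,0,0],0],[[0.09,-0.16,0],[0,0,0],0],[[0.09,-0.16,0],[0,0,0],0],[[0.09,-0.16,0],[0,0,0],0],[[0.09,-0.16,0],[0,0,0],0],[[0,0,0],[0,0,0],0],[[0,0,0],[0,0,0],0]])

```text
clock: 2.1
eef_pos: [0.4795, 0.0443, 0.2502]
tool_rot: [0.999, 0.03, -0.002, -0.028]
ft_force: [-0.4, 0.6, 0.0]
grip_width: 0.0
grasp_force: 0.0
```

Run:
```python
from h import *
o=bot.get_obs(); print(o['eef_pos'],o['tool_rot'],o['ft_force'])
snap('wrist','w1')
```

```text
[0.47949685 0.04433023 0.25015454] [ 0.99916097  0.02994687 -0.00206113 -0.02786189] [-0.36097056  0.5639708   0.0466372 ]
```

View pics/w1.png

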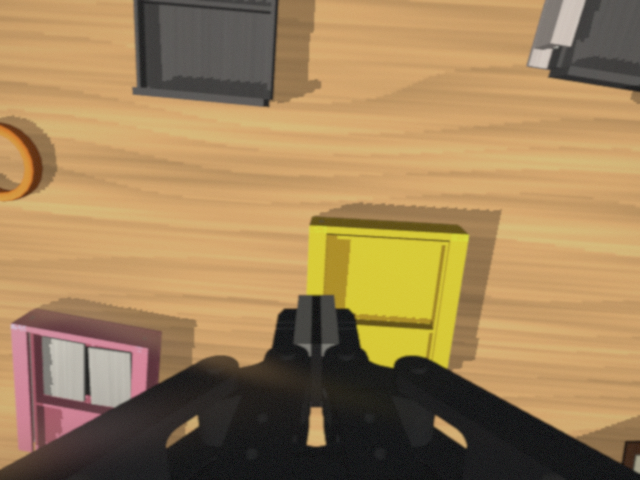

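Run:
```python
from h import *
o=bot.get_obs(); print(o['joint_pos'].round(3),o['joint_vel'].round(3),o['clock'])
from scipy.spatial.transform import Rotation as R
print(R.from_quat(o['tool_rot']).as_matrix().round(3))
```

```text
[ 0.058  0.204 -0.039  1.332  0.056  3.141] [-0.013 -0.021 -0.018  0.     0.001  0.001] 2.15
[[ 0.998  0.059 -0.006]
 [ 0.059 -0.997  0.055]
 [-0.003 -0.056 -0.998]]
```

The yaw hit joint 6's limit (j6 = j1+π−yaw). I'll use the half-turned tool, with its x axis pointing to −x.

```bash
cat >> h.py <<'E'
from scipy.spatial.transform import Rotation as Rn
def plan(target=None,yawdeg=None):
    "yawdeg = world yaw of tray axis; tool x = opposite of it. prints fractions in tool axes"
    o=bot.get_obs(); R0=Rn.from_quat(o['tool_rot'])
    if yawdeg is not None:
        a=np.radians(yawdeg); x=-np.array([np.cos(a),np.sin(a),0]); z=np.array([0,0,-1.]); 
        Rt=Rn.from_matrix(np.c_[x,np.cross(z,x),z]); rv=(R0.inv()*Rt).as_rotvec(); print('turn frac',(rv/np.pi).round(4))
    if target is not None: print('shift frac',(R0.inv().apply(np.array(target)-o['eef_pos'])/0.2).round(4))
    print(o['eef_pos'].round(4),'F',o['ft_force'].round(1),'t',o['clock'],'j6',o['joint_pos'][5].round(3), 'yaw',np.degrees(np.arctan2(-R0.as_matrix()[1,0],-R0.as_matrix()[0,0])).round(2))
E
python3 -c "
from h import *
plan(yawdeg=-1.7)"
```

```text
turn frac [-0.0025 -0.027  -0.9714]
[0.4788 0.0439 0.2503] F [-0.1 -0.6 -0.3] t 2.15 j6 3.141 yaw -176.61
```

Emit:
apply_moves(steps=[[[0,0,0],[0,-0.001,-0.039],0],[[0,0,0],[0,-0.001,-0.039],0],[[0,0,0],[0,-0.001,-0.039],0],[[0,0,0],[0,-0.001,-0.039],0],[[0,0,0],[0,-0.001,-0.039],0],[[0,0,0],[0,-0.001,-0.039],0],[[0,0,0],[0,-0.001,-0.039],0],[[0,0,0],[0,-0.001,-0.039],0]])

```text
clock: 2.82
eef_pos: [0.4783, 0.043, 0.2511]
tool_rot: [0.866, 0.499, -0.0, -0.025]
ft_force: [0.2, -0.7, 0.7]
grip_width: -0.0002
grasp_force: 0.0
```

Emit:
apply_moves(steps=[[[0,0,0],[0,-0.001,-0.039],0],[[0,0,0],[0,-0.001,-0.039],0],[[0,0,0],[0,-0.001,-0.039],0],[[0,0,0],[0,-0.001,-0.039],0],[[0,0,0],[0,-0.001,-0.039],0],[[0,0,0],[0,-0.001,-0.039],0],[[0,0,0],[0,-0.001,-0.039],0],[[0,0,0],[0,-0.001,-0.039],0]])

```text
clock: 3.48
eef_pos: [0.4783, 0.043, 0.251]
tool_rot: [0.53, 0.848, 0.001, -0.016]
ft_force: [0.5, 1.0, -0.2]
grip_width: -0.0004
grasp_force: 0.0
```

Emit:
apply_moves(steps=[[[0,0,0],[0,-0.001,-0.039],0],[[0,0,0],[0,-0.001,-0.039],0],[[0,0,0],[0,-0.001,-0.039],0],[[0,0,0],[0,-0.001,-0.039],0],[[0,0,0],[0,-0.001,-0.039],0],[[0,0,0],[0,-0.001,-0.039],0],[[0,0,0],[0,-0.001,-0.039],0],[[0,0,0],[0,0,0],0]])

```text
clock: 4.15
eef_pos: [0.4783, 0.0431, 0.2511]
tool_rot: [0.131, 0.991, 0.002, -0.005]
ft_force: [0.3, 0.2, -0.3]
grip_width: -0.0001
grasp_force: 0.0
```

```bash
python3 -c "
from h import *
plan([0.505,0.154,0.15],-1.7)"
```

```text
turn frac [ 0.0012 -0.0033 -0.0743]
shift frac [0.0099 0.5688 0.5072]
[0.4783 0.0431 0.2511] F [ 0.3  0.2 -0.3] t 4.15 j6 0.349 yaw -15.06
```

Emit:
apply_moves(steps=[[[0,0,0],[0.0006,-0.0016,-0.037],0],[[0,0,0],[0.0006,-0.0016,-0.037],0],[[-0.02,0.112,0.1],[0,0,0],0],[[-0.02,0.112,0.1],[0,0,0],0],[[-0.02,0.112,0.1],[0,0,0],0],[[-0.02,0.112,0.1],[0,0,0],0],[[-0.02,0.112,0.1],[0,0,0],0],[[0,0,0],[0,0,0],0]])

```text
clock: 4.82
eef_pos: [0.5006, 0.1571, 0.147]
tool_rot: [0.016, 1.0, -0.0, -0.003]
ft_force: [-0.2, 0.5, -0.9]
grip_width: -0.0001
grasp_force: 0.0
```

```bash
python3 -c "
from h import *
plan([0.505,0.154,0.039],-1.7)
im,d,c=snap('wrist','w2')"
```

```text
turn frac [-0.0001 -0.0019 -0.0006]
shift frac [-0.0256 -0.0148  0.54  ]
[0.5006 0.1571 0.147 ] F [-0.2  0.5 -0.9] t 4.8167 j6 0.335 yaw -1.81
```

View pics/w2.png

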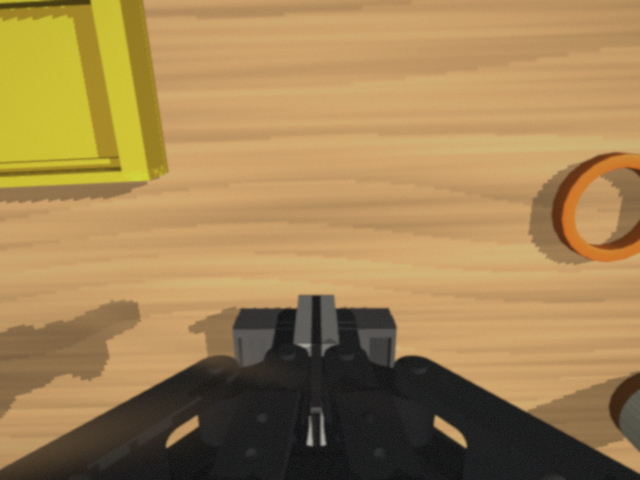

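The wrist view shows the shut fingertips at (316,300). The dark lip behind them spans (235–395, 310), so it is laterally centred. The orange ring lid at (605,205) is well clear, so I can descend.

Emit:
apply_moves(steps=[[[0,-0.005,0.11],[0,-0.001,0],0],[[0,-0.005,0.11],[0,-0.001,0],0],[[0,-0.005,0.11],[0,0,0],0],[[0,0,0.11],[0,0,0],0],[[0,0,0.06],[0,0,0],0],[[0,0,0.05],[0,0,0],0],[[0,0,0],[0,0,0],0],[[0,0,0],[0,0,0],0]])

```text
clock: 5.53
eef_pos: [0.5036, 0.1516, 0.0417]
tool_rot: [0.017, 1.0, 0.0, 0.003]
ft_force: [-0.7, -0.0, 1.4]
grip_width: 0.0001
grasp_force: 0.0
```

Emit:
apply_moves(steps=[[[-0.04,0,0],[0,0,0],0],[[-0.04,0,0],[0,0,0],0],[[-0.04,0,0],[0,0,0],0],[[-0.03,0,0],[0,0,0],0],[[-0.03,0,0],[0,0,0],0],[[-0.03,0,0],[0,0,0],0],[[-0.03,0,0],[0,0,0],0],[[-0.03,0,0],[0,0,0],0]])

```text
clock: 6.2
eef_pos: [0.557, 0.1506, 0.0412]
tool_rot: [0.015, 1.0, 0.0, 0.002]
ft_force: [-2.8, 0.3, 1.7]
grip_width: -0.0001
grasp_force: 1.2
```

Emit:
apply_moves(steps=[[[-0.03,0,0],[0,0,0],0],[[-0.03,0,0],[0,0,0],0],[[-0.03,0,0],[0,0,0],0],[[-0.03,0,0],[0,0,0],0],[[-0.03,0,0],[0,0,0],0],[[-0.03,0,0],[0,0,0],0],[[-0.03,0,0],[0,0,0],0],[[-0.02,0,0],[0,0,0],0]])

```text
clock: 6.87
eef_pos: [0.604, 0.1491, 0.0415]
tool_rot: [0.016, 1.0, 0.0, 0.003]
ft_force: [-1.8, 1.2, -1.7]
grip_width: -0.0001
grasp_force: 1.1
```

Emit:
apply_moves(steps=[[[-0.012,0,0],[0,0,0],0],[[-0.012,0,0],[0,0,0],0],[[-0.012,0,0],[0,0,0],0],[[-0.012,0,0],[0,0,0],0],[[-0.01,0,0],[0,0,0],0],[[-0.01,0,0],[0,0,0],0],[[0,0,0],[0,0,0],0],[[0,0,0],[0,0,0],0]])

```text
clock: 7.53
eef_pos: [0.6175, 0.1486, 0.0421]
tool_rot: [0.016, 1.0, 0.0, 0.004]
ft_force: [-0.7, 0.3, -1.3]
grip_width: -0.0001
grasp_force: 0.5
```

Emit:
apply_moves(steps=[[[-0.008,0,0],[0,0,0],0],[[-0.008,0,0],[0,0,0],0],[[-0.008,0,0],[0,0,0],0],[[-0.008,0,0],[0,0,0],0],[[0,0,0],[0,0,0],0],[[0,0,0],[0,0,0],0],[[0,0,0],[0,0,0],0],[[0,0,0],[0,0,0],0]])

```text
clock: 8.2
eef_pos: [0.6239, 0.1487, 0.0422]
tool_rot: [0.016, 1.0, 0.0, 0.004]
ft_force: [-0.6, 1.1, 0.3]
grip_width: -0.0004
grasp_force: 0.0
```

Emit:
apply_moves(steps=[[[-0.008,0,0],[0,0,0],0],[[-0.008,0,0],[0,0,0],0],[[-0.008,0,0],[0,0,0],0],[[-0.008,0,0],[0,0,0],0],[[0,0,0],[0,0,0],0],[[0,0,0],[0,0,0],0],[[0,0,0],[0,0,0],0],[[0,0,0],[0,0,0],0]])

```text
clock: 8.87
eef_pos: [0.6301, 0.1483, 0.0419]
tool_rot: [0.016, 1.0, 0.0, 0.004]
ft_force: [0.4, 0.3, 0.2]
grip_width: -0.0001
grasp_force: 0.0
```

Emit:
apply_moves(steps=[[[-0.008,0,0],[0,0,0],0],[[-0.008,0,0],[0,0,0],0],[[-0.008,0,0],[0,0,0],0],[[-0.008,0,0],[0,0,0],0],[[0,0,0],[0,0,0],0],[[0,0,0],[0,0,0],0],[[0,0,0],[0,0,0],0],[[0,0,0],[0,0,0],0]])

```text
clock: 9.53
eef_pos: [0.6358, 0.1481, 0.0419]
tool_rot: [0.016, 1.0, 0.0, 0.003]
ft_force: [-3.3, -0.4, 1.3]
grip_width: 0.0001
grasp_force: 1.6
```

Run:
```python
from h import *
plan([0.505,0.154,0.039],-1.7)
im,d,c=snap('side','s2')
cv2.imwrite('pics/s2c.png',cv2.resize(im[140:360,250:530,::-1],None,fx=2.7,fy=2.7,interpolation=cv2.INTER_CUBIC))
```

```text
turn frac [ 0.0001  0.0019 -0.0005]
shift frac [0.6547 0.009  0.0103]
[0.6358 0.1481 0.0419] F [-3.3 -0.4  1.3] t 9.5333 j6 0.261 yaw -1.78
```

View pics/s2c.png

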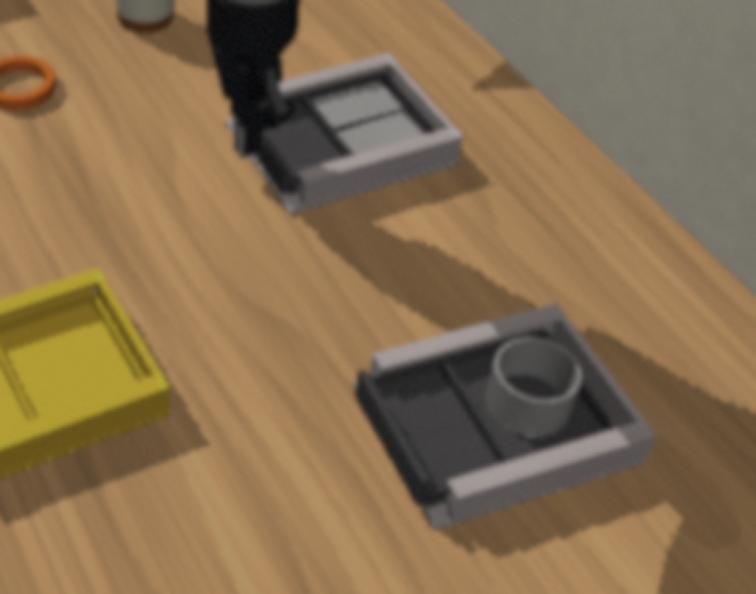

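The side crop shows the plates tray nearly home, with the fingertip on the outer face of its lip (~(265,140)). I'll push on gently until the hard stop shows in the force.

Emit:
apply_moves(steps=[[[-0.008,0,0],[0,0,0],0],[[-0.008,0,0],[0,0,0],0],[[-0.008,0,0],[0,0,0],0],[[0,0,0],[0,0,0],0],[[0,0,0],[0,0,0],0],[[0,0,0],[0,0,0],0],[[0,0,0],[0,0,0],0],[[0,0,0],[0,0,0],0]])

```text
clock: 10.25
eef_pos: [0.6359, 0.1481, 0.0418]
tool_rot: [0.015, 1.0, 0.0, -0.002]
ft_force: [-14.7, -0.7, 10.4]
grip_width: -0.0002
grasp_force: 7.5
```

Hard stop reached: no advance and the force rose to 14.7 N, so the plates tray is home. Now I'll back off, lift, and go over to the cutter tray's well.

Emit:
apply_moves(steps=[[[0.05,0,0],[0,0,0],0],[[0.1,0,0],[0,0,0],0],[[0.1,0,0],[0,0,0],0],[[0,0,-0.1],[0,0,0],0],[[0,0,-0.15],[0,0,0],0],[[0,0,-0.15],[0,0,0],0],[[0,0,-0.15],[0,0,0],0],[[0,0,0],[0,0,0],0]])

```text
clock: 10.92
eef_pos: [0.5954, 0.1506, 0.1596]
tool_rot: [0.016, 1.0, 0.002, 0.011]
ft_force: [0.5, 0.7, 0.4]
grip_width: -0.0002
grasp_force: 0.0
```

Emit:
apply_moves(steps=[[[0,-0.16,0],[0,0,0.01],0],[[0,-0.16,0],[0,0,0.01],0],[[0,-0.16,0],[0,0,0],0],[[0,-0.16,0],[0,0,0],0],[[0,-0.16,0],[0,0,0],0],[[0,-0.16,0],[0,0,0],0],[[0,-0.16,0],[0,0,0],0],[[0,-0.16,0],[0,0,0],0]])

```text
clock: 11.58
eef_pos: [0.5701, -0.1076, 0.1519]
tool_rot: [0.047, 0.999, -0.0, 0.005]
ft_force: [0.0, -0.3, -0.1]
grip_width: 0.0
grasp_force: 0.0
```

Run:
```python
from h import *
snap('side','s3')
plan([0.619,-0.178,0.15],-5.4)
```

```text
turn frac [-0.0015  0.0031 -0.0019]
shift frac [-0.2786 -0.2959  0.0136]
[ 0.5695 -0.1135  0.1519] F [ 0.3 -3.2  0.4] t 11.6333 j6 -0.095 yaw -5.75
```

Emit:
apply_moves(steps=[[[-0.046,-0.048,0],[0,0.001,0],0],[[-0.046,-0.048,0],[0,0.001,0],0],[[-0.046,-0.048,0],[0,0.001,0],0],[[-0.046,-0.048,0],[0,0,0],0],[[-0.046,-0.048,0],[0,0,0],0],[[-0.046,-0.048,0],[0,0,0],0],[[0,0,0],[0,0,0],0],[[0,0,0],[0,0,0],0]])

```text
clock: 12.3
eef_pos: [0.6194, -0.1686, 0.1512]
tool_rot: [0.047, 0.999, 0.0, -0.001]
ft_force: [-0.1, 0.4, 0.3]
grip_width: -0.0001
grasp_force: 0.0
```

Run:
```python
from h import *
plan([0.619,-0.178,0.042],-5.4)
w,_,_=snap('wrist','w4'); s,_,_=snap('side','s4')
cv2.imwrite('pics/c4.png',np.hstack([cv2.resize(w[:,:,::-1],(400,300)),cv2.resize(s[210:360,340:540,::-1],(400,300))]))
```

```text
turn frac [ 0.0002 -0.0006 -0.0002]
shift frac [-0.0036 -0.0473  0.546 ]
[ 0.6194 -0.1686  0.1512] F [-0.1  0.4  0.3] t 12.3 j6 -0.171 yaw -5.44
```

View pics/c4.png

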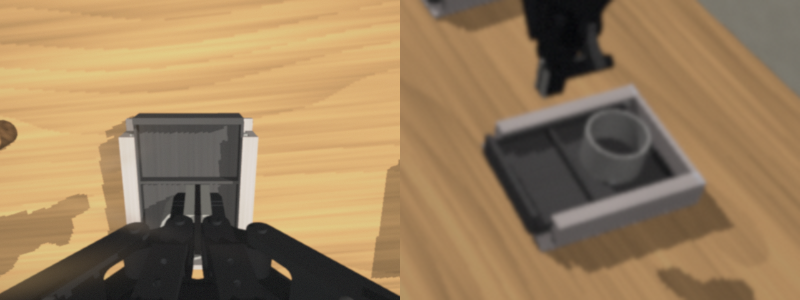

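Run:
```python
from h import *
im,d,c=load('w4'); P=cloud(c,d)
for u in (240,300,360):
    for v in range(178,206,2): print(u,v,P[v,u].round(4),im[v,u].sum(dtype=int)) if v%4==2 else 0
print('divider'); 
for v in range(280,300,3): print(v,P[v,250].round(4),im[v,250].sum(dtype=int))
print(cast(c,[[216,184],[389,184]],0.04))
```

```text
240 178 [ 0.5453 -0.16    0.2764] 524
240 182 [ 0.5832 -0.2121  0.0151] 221
240 186 [ 0.5831 -0.209   0.0321] 185
240 190 [ 0.5843 -0.2079  0.0396] 300
240 194 [ 0.5867 -0.2084  0.039 ] 301
240 198 [ 0.5889 -0.2085  0.0402] 288
240 202 [ 0.5964 -0.2143  0.0135] 227
300 178 [ 0.5868 -0.1746 -0.0012] 530
300 182 [ 0.5867 -0.174   0.0166] 215
300 186 [ 0.5868 -0.1735  0.0309] 188
300 190 [ 0.5878 -0.1733  0.0384] 293
300 194 [ 0.5901 -0.1735  0.0389] 300
300 198 [ 0.5925 -0.1738  0.0384] 282
300 202 [ 0.6    -0.1755  0.0139] 209
360 178 [ 5.905e-01 -1.345e-01 -3.000e-04] 533
360 182 [ 0.5902 -0.1362  0.0172] 193
360 186 [ 0.5901 -0.1377  0.0314] 185
360 190 [ 0.5911 -0.1385  0.0387] 284
360 194 [ 0.5934 -0.1387  0.0393] 290
360 198 [ 0.5959 -0.1388  0.0387] 273
360 202 [ 0.604  -0.1367  0.0129] 287
divider
280 [ 0.651  -0.2155  0.0141] 295
283 [ 0.6531 -0.2158  0.0143] 222
286 [ 0.6529 -0.2149  0.0202] 179
289 [ 0.6536 -0.2145  0.0235] 209
292 [ 0.6552 -0.2145  0.0248] 294
295 [ 0.6624 -0.2173  0.0135] 254
298 [ 0.6644 -0.2174  0.0142] 291
[[ 0.57945778 -0.22105997  0.04      ]
 [ 0.58898538 -0.12174283  0.04      ]]
```

The wrist view shows the lip at rows 184–200 (x≈0.5865–0.5935) and the divider at x≈0.655. The finger at x≈0.62 will fit in the well clear of both and of the ring, so I'll descend.

Emit:
apply_moves(steps=[[[0,-0.01,0.1],[0,0,0],0],[[0,-0.01,0.1],[0,0,0],0],[[0,-0.01,0.1],[0,0,0],0],[[0,0,0.1],[0,0,0],0],[[0,0,0.1],[0,0,0],0],[[0,0,0.05],[0,0,0],0],[[0,0,0.02],[0,0,0],0],[[0,0,0],[0,0,0],0]])

```text
clock: 13.07
eef_pos: [0.6171, -0.1733, 0.0366]
tool_rot: [0.047, 0.999, 0.001, -0.002]
ft_force: [1.1, -0.1, -0.1]
grip_width: -0.0
grasp_force: 0.0
```

Emit:
apply_moves(steps=[[[0.015,0,0],[0,0,0],0],[[0.015,0,0],[0,0,0],0],[[0.015,0,0],[0,0,0],0],[[0.015,0,0],[0,0,0],0],[[0.015,0,0],[0,0,0],0],[[0.015,0,0],[0,0,0],0],[[0.015,0,0],[0,0,0],0],[[0.015,0,0],[0,0,0],0]])

```text
clock: 13.73
eef_pos: [0.5947, -0.1719, 0.0383]
tool_rot: [0.047, 0.999, 0.0, -0.0]
ft_force: [1.6, 0.0, 1.7]
grip_width: -0.0001
grasp_force: 1.1
```

Emit:
apply_moves(steps=[[[0.018,0,0],[0,0,0],0],[[0.018,0,0],[0,0,0],0],[[0.018,0,0],[0,0,0],0],[[0.018,0,0],[0,0,0],0],[[0.018,0,0],[0,0,0],0],[[0.018,0,0],[0,0,0],0],[[0.018,0,0],[0,0,0],0],[[0.018,0,0],[0,0,0],0]])

```text
clock: 14.4
eef_pos: [0.5649, -0.169, 0.0376]
tool_rot: [0.047, 0.999, 0.0, -0.001]
ft_force: [2.4, -1.1, 2.1]
grip_width: -0.0001
grasp_force: 1.1
```

Emit:
apply_moves(steps=[[[0.018,0,0],[0,0,0],0],[[0.018,0,0],[0,0,0],0],[[0.018,0,0],[0,0,0],0],[[0.018,0,0],[0,0,0],0],[[0.018,0,0],[0,0,0],0],[[0.015,0,0],[0,0,0],0],[[0.012,0,0],[0,0,0],0],[[0.01,0,0],[0,0,0],0]])

```text
clock: 15.07
eef_pos: [0.5395, -0.1666, 0.0376]
tool_rot: [0.047, 0.999, 0.0, -0.002]
ft_force: [2.7, -1.8, -0.5]
grip_width: 0.0002
grasp_force: 1.1
```

Run:
```python
from h import *
plan([0.505,-0.165,0.038],-5.4)
w,_,_=snap('wrist','w5'); s,_,_=snap('side','s5')
cv2.imwrite('pics/c5.png',np.hstack([cv2.resize(w[:,:,::-1],(400,300)),cv2.resize(s[210:360,340:540,::-1],(400,300))]))
```

```text
turn frac [ 0.0002 -0.001   0.    ]
shift frac [ 0.1727 -0.0082 -0.0017]
[ 0.5395 -0.1666  0.0376] F [ 2.7 -1.8 -0.5] t 15.0667 j6 -0.205 yaw -5.39
```

View pics/c5.png

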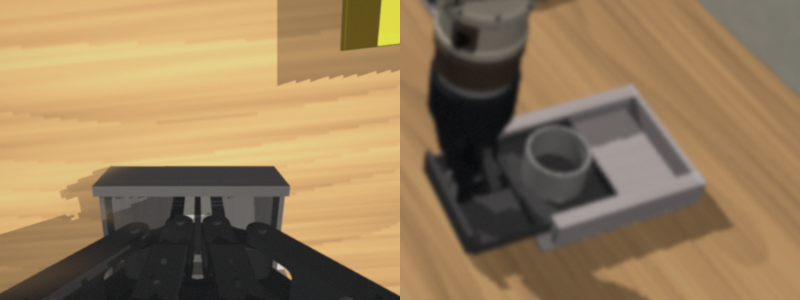

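The tray is following, with the ring standing in its pocket (side crop, (557,165)). I'll carry on, slowing before the stop.

Emit:
apply_moves(steps=[[[0.013,0,0],[0,0,0],0],[[0.013,0,0],[0,0,0],0],[[0.013,0,0],[0,0,0],0],[[0.013,0,0],[0,0,0],0],[[0.013,0,0],[0,0,0],0],[[0.013,0,0],[0,0,0],0],[[0.01,0,0],[0,0,0],0],[[0.01,0,0],[0,0,0],0]])

```text
clock: 15.83
eef_pos: [0.5201, -0.1646, 0.0376]
tool_rot: [0.047, 0.999, 0.001, -0.002]
ft_force: [1.6, 0.3, -1.0]
grip_width: 0.0001
grasp_force: 1.1
```

Emit:
apply_moves(steps=[[[0.008,0,0],[0,0,0],0],[[0.008,0,0],[0,0,0],0],[[0.008,0,0],[0,0,0],0],[[0.008,0,0],[0,0,0],0],[[0.008,0,0],[0,0,0],0],[[0,0,0],[0,0,0],0],[[0,0,0],[0,0,0],0],[[0,0,0],[0,0,0],0]])

```text
clock: 16.5
eef_pos: [0.512, -0.164, 0.0377]
tool_rot: [0.047, 0.999, 0.0, -0.002]
ft_force: [0.4, -0.1, 0.3]
grip_width: -0.0002
grasp_force: 0.1
```

Emit:
apply_moves(steps=[[[0.008,0,0],[0,0,0],0],[[0.008,0,0],[0,0,0],0],[[0.008,0,0],[0,0,0],0],[[0.008,0,0],[0,0,0],0],[[0,0,0],[0,0,0],0],[[0,0,0],[0,0,0],0],[[0,0,0],[0,0,0],0],[[0,0,0],[0,0,0],0]])

```text
clock: 17.17
eef_pos: [0.5103, -0.1639, 0.0383]
tool_rot: [0.047, 0.999, 0.0, 0.003]
ft_force: [10.2, -0.8, -7.5]
grip_width: -0.0
grasp_force: 5.1
```

Emit:
apply_moves(steps=[[[0.008,0,0],[0,0,0],0],[[0.008,0,0],[0,0,0],0],[[0.008,0,0],[0,0,0],0],[[0,0,0],[0,0,0],0],[[0,0,0],[0,0,0],0],[[0,0,0],[0,0,0],0],[[0,0,0],[0,0,0],0],[[0,0,0],[0,0,0],0]])

```text
clock: 17.83
eef_pos: [0.5101, -0.164, 0.0391]
tool_rot: [0.046, 0.999, 0.0, 0.007]
ft_force: [19.0, 0.0, -14.2]
grip_width: 0.0003
grasp_force: 9.6
```

Hard stop reached at about 19 N with no advance. Now I'll unhook inward, lift straight up and check.

Emit:
apply_moves(steps=[[[-0.03,0,0],[0,0,0],0],[[-0.035,0,0],[0,0,0],0],[[-0.035,0,0],[0,0,0],0],[[0,0,0],[0,0,0],0],[[0,0,0],[0,0,0],0],[[0,0,-0.05],[0,0,0],0],[[0,0,-0.1],[0,0,0],0],[[0,0,-0.15],[0,0,0],0]])

```text
clock: 18.5
eef_pos: [0.5184, -0.1641, 0.0962]
tool_rot: [0.047, 0.999, 0.001, -0.005]
ft_force: [0.7, 0.0, 0.2]
grip_width: 0.0001
grasp_force: 0.0
```

Emit:
apply_moves(steps=[[[0,0,-0.15],[0,0,0],0],[[0,0,-0.15],[0,0,0],0],[[0,0,-0.15],[0,0,0],0],[[0.15,0,-0.1],[0,0,0],0],[[0.15,0,0],[0,0,0],0],[[0.15,0,0],[0,0,0],0],[[0.15,0,0],[0,0,0],0],[[0,0,0],[0,0,0],0]])

```text
clock: 19.17
eef_pos: [0.3956, -0.1523, 0.2081]
tool_rot: [0.048, 0.999, 0.001, -0.004]
ft_force: [-0.6, -0.1, 0.2]
grip_width: 0.0001
grasp_force: 0.0
```

Run:
```python
from h import *
plan()
t,d,c=snap('top','t6'); s,_,_=snap('side','s6')
cv2.imwrite('pics/c6.png',np.hstack([cv2.resize(t[80:305,100:500,::-1],(400,225)),cv2.resize(s[90:360,240:560,::-1],(400,338))[:225]]) if 0 else np.vstack([cv2.resize(t[90:290,90:510,::-1],(640,305)),cv2.resize(s[90:360,100:660,::-1],(640,290))]))
P=cloud(c,d)
for n,u0,v0,v1 in (('plates',249,170,205),('cutter',392,225,255)):
    for v in range(v0,v1):
        q=P[v,u0]
        if .034<q[2]<.048: print(n,v,q.round(4))
```

```text
[ 0.3956 -0.1523  0.2081] F [-0.6 -0.1  0.2] t 19.1667 j6 -0.272 yaw -5.47
plates 176 [0.6525 0.1483 0.0391]
plates 177 [0.65   0.1482 0.0398]
plates 178 [0.6475 0.1481 0.0409]
plates 179 [0.6459 0.1484 0.0383]
cutter 242 [ 0.4993 -0.1621  0.0387]
cutter 243 [ 0.497  -0.1619  0.0396]
cutter 244 [ 0.4945 -0.1616  0.042 ]
```

View pics/c6.png

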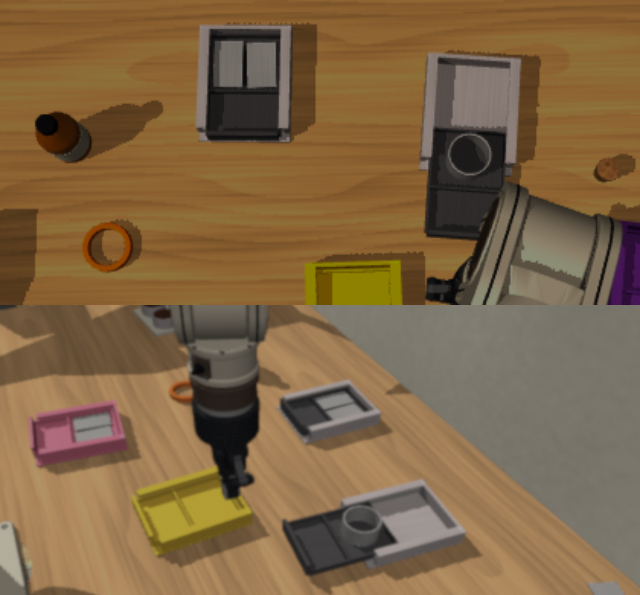

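The top view shows the plates tray home and the cutter tray fully out, about 100 mm difference in lip-to-base distance. The ring stands in its pocket, the bystanders are unmoved and the hand is clear.

```bash
python3 -c "
from workcell import bot
print(bot.job_done())"
```

```text
the job is handed in; nothing more can be done
None
```

The plates tray was pushed fully home, then the cutter tray was hooked out to its stop with the ring cutter still standing in its pocket; the hand finished clear and the job was handed in at about 19 s.

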